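# Post the results cartridge into the locked ballot box

### The arm

A 6-joint arm with a two-finger parallel gripper is mounted at the origin on the work surface. World frame = base frame: x ahead of the robot, y to its left, z up, the work surface at z = 0. Lengths are in m, angles in rad, forces in N, time in s.
With the tool pointing down it reaches from about 0.375 to 0.9 m from the base axis. Payload 3.1 kg.
Tool frame: the origin (TCP) lies at the very end of the fingers, on their centre line; the grasp point (between the pads) lies 19 mm behind it (manip.grasp_offset is the distance from the TCP to the grasp point, in m); x points along the fingers, z is the direction in which the jaws open and shut, and the axes are right-handed (so a half turn about x gives the same grasp; the last joint's range is limited). The gripper opens to 85 mm and grips with 20 to 120 N. Pads are 22 mm wide; open, the fingers measure 114 mm over their backs; the gripper's body (76 mm by 85 mm) begins 54 mm behind the grasp point. The pads swing forward as they close: fully open they stand 13 mm farther back than shut.
Start: joints at [-1.442, 0.527, 1.433, -0, 1.181, -0.178], TCP at [0.189, -0.596, 0.231] pointing down, gripper open.
Joint ranges: [-3.08, 3.08], [-0.75, 2.2], [0.22, 2.44], [-1.43, 4.57], [0, 2.65], [-2.85, 2.85]. Speed limits (rad/s): [2.79, 2.79, 3.14, 3.14, 3.14, 3.14].

### API

Orientations are given as a unit quaternion [x, y, z, w].
In Python, from station import manip gives the robot as it stands.
- The arm moves only by the tool send_rows, never from a script. Its argument "steps" is a list that holds one entry, the list of rows, each a list of 5 numbers: the closure, from 0 (fully open) to 1 (shut), then the shift along the world's x, y, z in m, then the turn about the world's z in rad. A call has 1 to 8 rows; each row is the pose to reach, as a shift and turn from the pose commanded when the call began; what a row does not reach only later rows make up. A row lasts 1/8 s, in which the tool goes at most 62.5 mm and 10.7 degrees, less where a joint would pass 70% of its speed; a pose out of reach is approached as far as the arm can. A call with a gripper value outside its range is refused whole. The fingers move at their own pace and stop on an object; "grip_force" is the grip in N (left out, the last holds). Time passes only in rows, so rows that repeat a pose let the fingers close. It gives the time, the measured TCP pose, the force and the opening at its end, in the units of the state.
- manip.sense(): the state, without advancing time (a new reading comes with each control period).
- manip.snapshot(name): name is "side" or "top" or "wrist"; returns the picture (400x640x3 uint8, red, green, blue); there is no depth.
- manip.camera_params(name): a dict with "fx", "fy", "cx", "cy" (pixels), "T" (4x4, takes a point from camera to world coordinates); the wrist camera has in their place "tool_from_camera" (4x4, takes a point from camera to tool coordinates, whose origin is the TCP and whose axes are the tool frame's). Camera axes: x right, y down, z forward; pixel columns grow to the right and rows downward; lengths in m; the calibration is good to about 2 mm. A picture is of the moment at which its call begins: read the wrist's pose just before it. camera_params takes no time and is no camera call.
- manip.sign_off(): hands the job in, once; it reports no verdict.
The state is a dict: "t": time; "q": joint angles; "qd": joint speeds; "tau": joint torques, N m; "tcp_pos": TCP position; "tool_rot": TCP orientation; "force": force on the tool from outside, world axes, zero at the start; "ft_torque": the same for the moment, N m; "finger_gap": opening from 0.0 (shut) to 1.0 (fully open).
Only numpy, scipy, OpenCV 4.12 (cv2) and the standard library are available. Lean on these libraries where they do the work, as an engineer would, in place of code of your own. Each camera call takes 0.05 s, during which the arm holds its last target.

### The job

The poll has closed: post the yellow results cartridge into the green ballot box. Slide it along its channel on top of the box until it lies over the sprung two-leaf metal flap, then press it down through the flap until it drops inside and both leaves snap fully shut behind it. Leave the grey spare cartridge and all the other things where they are.

Things in the scene. Friction and masses are not known exactly. Their poses are not given: they have to be found in the camera images.
- ballot_box: Green sheet-steel ballot box, fixed to the table, 280 (x) x 520 (y) x 180 mm high, hollow, empty, sheet 4 mm thick, clear window in the side away from the robot. Origin: centre of its underside; x points away from the robot at yaw 0, y along its length, z up. Its flat deck on top is at z = 180 mm, with a hatch in the middle and a bay for a cartridge at either end of the hatch.
- hatch (a point): Centre of the hatch at the height of the deck; axes as the box. The hatch is a rectangle 82 mm in x by 112 mm in y, filled by a bare-metal flap of two sprung leaves that meet along the middle, with a red stripe either side of the joint. No rails stand beside the hatch.
- bay_left (a point): Point on the deck in the middle of the bay on the box's +y side, 135 mm from the hatch centre; axes as the box. The bay is a channel along y, from 58 to 213 mm from the hatch centre, between two rails 8 mm high, 5 mm wide and 68 mm apart inside; both its ends are open, and plain deck goes on to 260 mm.
- bay_right (a point): The same for the mirror-image bay on the box's -y side.
- flap_far (a joint): Leaf hinged along the hatch's edge away from the robot (box x = +41 mm), a metal plate 40 mm wide and 4 mm thick, its top 1.5 mm below the deck. 0 = shut, level; grows as its red-striped free edge, at the middle of the hatch, swings down into the box, to 1.5 rad. Its spring bears a cartridge's weight; pressing a cartridge down through both leaves takes about 8 to 15 N.
- flap_near (a joint): The mirror-image leaf on the robot's side (box x = -41 mm). A cartridge pressed in the middle spreads both leaves and may tip to one side; it drops free with the pressing fingertips anywhere from 15 to 45 mm below the deck, so go on to 50 mm: stopped sooner, it can stay stuck between the leaves. The leaves then spring against the fingers, and shut once these are drawn up and out.
- cartridge_yellow: The yellow results cartridge to be posted: a rigid plastic block 60 (x) x 90 (y) x 22 mm high, about 0.2 kg, lying flat in one of the two bays, long side along the channel. Origin: centre of its underside; x across the channel, y along it, z up. White label and black contact strip on top.
- cartridge_grey: The grey spare cartridge, same shape, lying in the other bay. To be left alone. Origin: centre of its underside.
- tape_roll: Orange tape roll lying flat on the box's deck near a corner, 52 mm across, 18 mm high. Origin: centre of its underside. Leave alone.
- stamp: Hand stamp with a wooden grip standing on the box's deck near a corner, 40 x 28 mm, 47 mm high. Origin: centre of its underside. Leave alone.
- padlock: Brass padlock lying on the box's deck near a corner, body 30 x 38 x 14 mm, shackle to its +x. Origin: centre of the body's underside. Leave alone.
- ink_bottle: Small purple ink bottle on the table, 34 mm across, 60 mm high. Origin: centre of its underside. Leave alone.
- pen_pot: Blue pen pot with three pens on the table, 72 mm across, 145 mm high with pens. Origin: centre of its underside. Leave alone.
- ink_pad: Flat black ink pad on the table, 75 x 110 x 14 mm. Origin: centre of its underside. Leave alone.
There are look-alikes about, which are no part of the job. Of the things like the cartridge_yellow, leave any that is orange; of the rest the larger one is meant.

How it is judged:
By the outcome, as a careful person would: the job done as asked, in the order asked, and still so for the second after the job is handed in, with the robot touching nothing.
It also fails if it takes over 42 s, if anything falls off the work surface, if the arm or the gripper's body presses on something with over 40 N, if the wrist force passes 120 N, or if a joint passes its speed limit or range.

## Working session

There is one attempt and no reset: what is moved stays moved. The work goes in short steps, Python scripts to look and compute and a tool call to move; the robot and the scene stay as the last step left them, time stands still between calls to the robot, and variables do not carry over. Pictures are saved under pics/ and viewed, and the job is handed in when it is done.

Besides the shell and the picture viewer there is one more tool, called after "Request:" by a JSON object that holds its "method" and its "body", one argument or row to a line. send_rows: Moves the arm, as the interface text tells. Its arguments: {"type":"object","properties":{"steps":{"type":"array","items":{"type":"array","items":{"type":"array","items":{"type":"number"}}}},"grip_force":{"type":"number"}},"required":["steps"]}

```bash
mkdir -p pics; python3 - <<'E'
from station import manip
import cv2
print(manip.sense())
for n in ("top","side","wrist"):
    im=manip.snapshot(n); cv2.imwrite(f"pics/{n}0.png",im[:,:,::-1]); print(n,manip.camera_params(n))
E
```

```text
{'t': 0.0, 'q': array([-1.44148813e+00,  5.28471792e-01,  1.43393423e+00, -2.41915374e-06,
        1.18136936e+00, -1.78504224e-01]), 'qd': array([-3.82586619e-04, -6.43299232e-05,  7.13732231e-05,  1.08759413e-03,
        2.24391732e-04, -1.28888700e-03]), 'tau': array([ 6.70429527e-04, -4.42348588e+01, -1.78022593e+01, -1.92872380e-04,
        8.45216622e-03,  1.28408324e-06]), 'tcp_pos': array([ 0.18928906, -0.59488574,  0.23032   ]), 'tool_rot': array([ 0.41799811,  0.57127209, -0.41688133,  0.57020675]), 'force': array([-0.06456954,  0.36395316, -0.19564496]), 'ft_torque': array([ 0.0148832 ,  0.02590689, -0.00126768]), 'finger_gap': 0.9999140591020872}
top {'fx': 510.8070833592678, 'fy': 510.8070833592678, 'cx': 326.91850822018904, 'cy': 202.32464028311472, 'T': array([[-2.76747812e-02, -9.83093492e-01,  1.81000806e-01,
         2.08291690e-01],
       [-9.99598510e-01,  2.83175224e-02,  9.67409603e-04,
        -1.86372977e-02],
       [-6.07654848e-03, -1.80901363e-01, -9.83482472e-01,
         1.66806562e+00],
       [ 0.00000000e+00,  0.00000000e+00,  0.00000000e+00,
       
[... 151 characters left out ...]
0409, -0.0203712 ,  0.04663858,  0.45273398],
       [-0.05027889, -0.53690757,  0.84214149, -1.14715607],
       [ 0.00788518, -0.84339509, -0.53723603,  0.86174649],
       [ 0.        ,  0.        ,  0.        ,  1.        ]])}
wrist {'fx': 332.7024791063627, 'fy': 332.7024791063627, 'cx': 319.89969901696094, 'cy': 198.4095532632699, 'tool_from_camera': array([[-7.53546183e-04, -3.12253989e-01,  9.49998357e-01,
        -1.43801871e-01],
       [-5.83003412e-04, -9.49998328e-01, -3.12254442e-01,
         8.06862326e-02],
       [ 9.99999546e-01, -7.89150426e-04,  5.33822473e-04,
        -2.29351959e-04],
       [ 0.00000000e+00,  0.00000000e+00,  0.00000000e+00,
         1.00000000e+00]])}
```

View pics/top0.png

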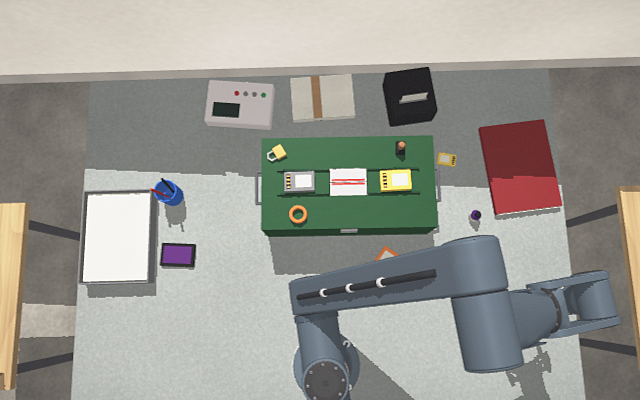

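View pics/side0.png

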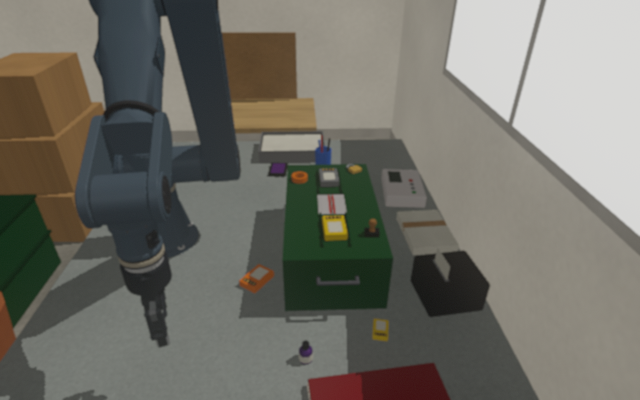

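View pics/wrist0.png

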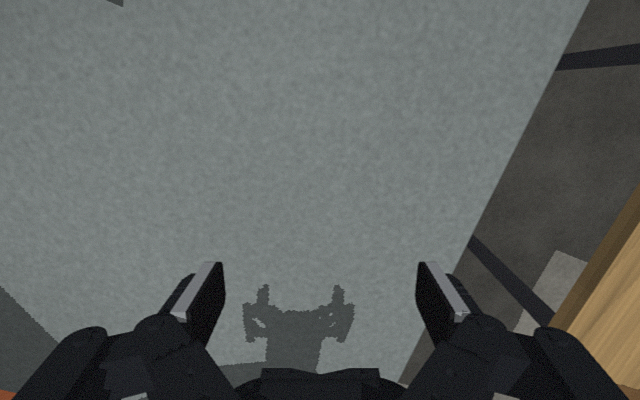

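The top view shows the yellow cartridge at about (396,180), in the −y bay. The hatch is at (348,182), the grey cartridge at (299,182), the small yellow look-alike at (446,159) on the table, and the orange one at (387,254). Next I'll measure these.

```bash
cat > h.py <<'E'
import numpy as np, cv2
from station import manip
def cam(n,s=None):
    p=manip.camera_params(n)
    K=np.array([[p['fx'],0,p['cx']],[0,p['fy'],p['cy']],[0,0,1]])
    if 'T' in p: return K,p['T']
    from scipy.spatial.transform import Rotation as R
    s=s or manip.sense(); T=np.eye(4); T[:3,:3]=R.from_quat(s['tool_rot']).as_matrix(); T[:3,3]=s['tcp_pos']
    return K,T@p['tool_from_camera']
def unp(K,T,uv,z):
    uv=np.atleast_2d(np.asarray(uv,float)); d=np.c_[uv,np.ones(len(uv))]@np.linalg.inv(K).T@T[:3,:3].T
    return T[:3,3]+d*((z-T[2,3])/d[:,2])[:,None]
def proj(K,T,P):
    P=np.atleast_2d(P); c=(P-T[:3,3])@T[:3,:3]; return (c@K.T)[:,:2]/c[:,2:]
E
python3 - <<'E'
from h import *
im=cv2.imread('pics/top0.png'); K,T=cam('top')
cv2.imwrite('pics/topz.png',cv2.resize(im[130:240,250:445],None,fx=4,fy=4,interpolation=cv2.INTER_CUBIC))
hsv=cv2.cvtColor(im,cv2.COLOR_BGR2HSV)
g=cv2.inRange(hsv,(50,100,30),(80,255,255)); 
def rect(m,z,lab):
    cs,_=cv2.findContours(m,cv2.RETR_EXTERNAL,cv2.CHAIN_APPROX_NONE); 
    for c in sorted(cs,key=cv2.contourArea)[-2:]:
        w=unp(K,T,c[:,0,:],z)[:,:2].astype(np.float32); print(lab,cv2.minAreaRect(w),cv2.boundingRect(c))
y=cv2.inRange(hsv,(22,120,120),(34,255,255)); rect(cv2.morphologyEx(y,cv2.MORPH_CLOSE,np.ones((5,5))),0.202,'y')
rect(g,0.18,'g')
w=cv2.inRange(hsv,(0,0,170),(180,60,255)); w[:,:325]=0;w[:,372:]=0;w[:160]=0;w[210:]=0
rect(cv2.morphologyEx(w,cv2.MORPH_CLOSE,np.ones((7,7))),0.18,'hatch')
E
```

```text
y ((0.5976915955543518, -0.37386354804039), (0.05238058790564537, 0.03640037402510643), 78.44532012939453) (437, 153, 19, 14)
y ((0.5399704575538635, -0.21943867206573486), (0.06485774368047714, 0.09259417653083801), 1.4167324304580688) (379, 169, 33, 23)
g ((0.45121288299560547, 0.06911900639533997), (0.06516209244728088, 0.06276663392782211), 88.36544799804688) (287, 203, 23, 22)
g ((0.5061476230621338, -0.28047651052474976), (0.11685119569301605, 0.21255677938461304), 89.65592193603516) (396, 157, 41, 71)
hatch ((0.5437448024749756, -0.08035941421985626), (0.11052533984184265, 0.08253847062587738), 88.34532928466797) (329, 168, 38, 28)
```

View pics/topz.png

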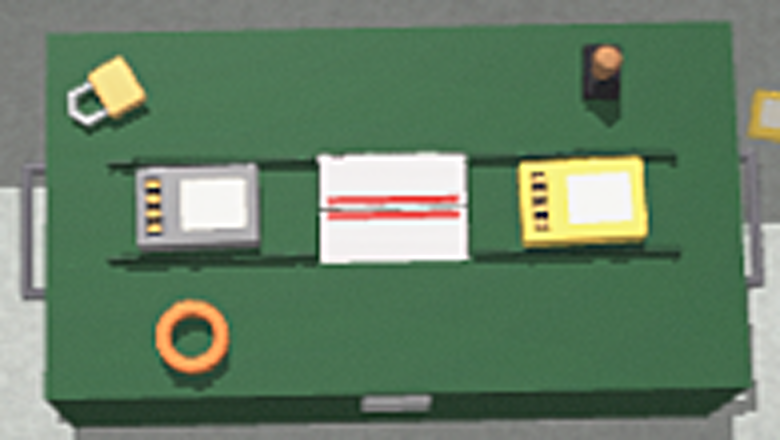

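```bash
python3 - <<'E'
from h import *
from scipy.spatial.transform import Rotation as R
K,T=cam('top')
def c(p): return [250+(p[0]+.5)/4-.5,130+(p[1]+.5)/4-.5]
P=unp(K,T,[c(p) for p in [(47,35),(733,23),(750,388),(47,400)]],.18); print(P.round(4),P.mean(0))
for a,b in [(0,1),(3,2),(3,0),(2,1)]:
    d=P[b]-P[a]; print(np.linalg.norm(d),np.degrees(np.arctan2(d[1],d[0])))
# cartridge top corners
for nm,z,q in [('yel',.202,[(519,157),(642,155),(648,242),(523,247)]),('hatch',.18,[(320,154),(467,152),(468,262),(320,264)]),('rails',.188,[(110,165),(675,157),(680,252),(110,261)])]:
    P=unp(K,T,[c(p) for p in q],z); d=P[0]-P[1];e=P[3]-P[2]
    print(nm,P.mean(0).round(4),np.degrees(np.arctan2(-d[0],d[1])),np.degrees(np.arctan2(-e[0],e[1])))
print('stamp',unp(K,T,[c((602,95))],.18))
print(R.from_quat(manip.sense()['tool_rot']).as_matrix().round(3))
E
```

```text
[[ 0.6851  0.1762  0.18  ]
 [ 0.6792 -0.3439  0.18  ]
 [ 0.4004 -0.3382  0.18  ]
 [ 0.4062  0.1774  0.18  ]] [ 0.54273756 -0.08214546  0.18      ]
0.5201463973397333 -90.65345915028114
0.5156687046730035 -90.64660475141949
0.27887123454726626 -0.2550935622496918
0.27881436250489317 -1.1751801397141066
yel [ 0.5401 -0.2202  0.202 ] -0.7147282885746307 0.6803218974946117
hatch [ 0.5433 -0.082   0.18  ] -0.8718607901305274 -0.865529420211497
rails [ 0.5409 -0.0815  0.188 ] -0.8383608899052737 -0.7332378733877262
stamp [[ 0.62568483 -0.24177223  0.18      ]]
[[-0.     0.953  0.303]
 [ 0.002  0.303 -0.953]
 [-1.     0.    -0.002]]
```

Request:
{"method": "send_rows", "body": {
  "steps": [
    [[0,0.02,0.02,0.04,0.12],[0,0.055,0.06,0.08,0.28],[0,0.095,0.1,0.1,0.44],[0,0.135,0.145,0.1,0.6],[0,0.175,0.19,0.1,0.76],[0,0.215,0.23,0.1,0.92],[0,0.255,0.27,0.1,1.08],[0,0.295,0.31,0.1,1.2]]
  ],
  "grip_force": 30
}}

```text
t: 1.15
tcp_pos: [0.4854, -0.284, 0.3312]
tool_rot: [0.021, 0.707, -0.021, 0.707]
force: [1.2, -1.1, -0.2]
finger_gap: 0.999
```

Request:
{"method": "send_rows", "body": {
  "steps": [
    [[0,0.04,0.04,-0.01,0.05],[0,0.055,0.065,-0.02,0.05],[0,0.055,0.065,-0.02,0.05],[0,0.055,0.065,-0.02,0.05]]
  ]
}}

```text
t: 1.65
tcp_pos: [0.5391, -0.2211, 0.3113]
tool_rot: [0.004, 0.707, -0.005, 0.707]
force: [-0.1, 0.2, -0.2]
finger_gap: 1.001
```

```bash
python3 - <<'E'
from h import *
from scipy.spatial.transform import Rotation as R
s=manip.sense(); im=manip.snapshot('wrist')[:,:,::-1].copy(); K,T=cam('wrist',s)
print(s['t'],s['tcp_pos'],R.from_quat(s['tool_rot']).as_matrix().round(3),s['finger_gap']); np.savez('w1.npz',K=K,T=T)
cv2.imwrite('pics/w1.png',im); cv2.imwrite('pics/w1x.png',cv2.resize(im,(800,500)))
E
```

```text
1.65 [ 0.53906986 -0.2211338   0.31131798] [[-0.     0.013  1.   ]
 [-0.001  1.    -0.013]
 [-1.    -0.001 -0.   ]] 1.000819350196286
```

View pics/w1.png

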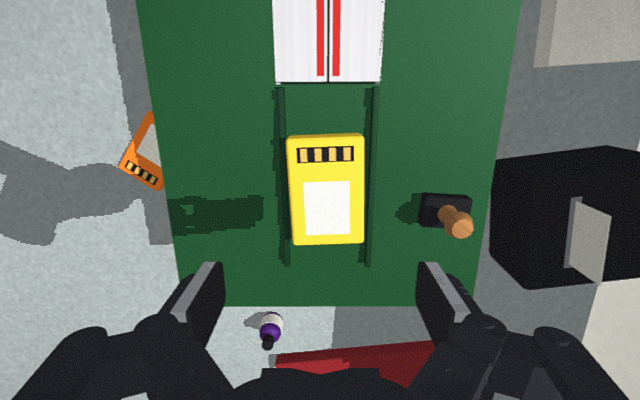

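The wrist view shows the cartridge at about (327,190), between rails at columns 281 and 371. The hatch's near edge is at row 82, and its joint is at column 328.

```bash
python3 - <<'E'
from h import *
d=np.load('w1.npz');K,T=d['K'],d['T']
im=cv2.imread('pics/w1.png');hsv=cv2.cvtColor(im,cv2.COLOR_BGR2HSV)
y=cv2.inRange(hsv,(22,100,100),(34,255,255));y[:120]=0
y=cv2.morphologyEx(y,cv2.MORPH_CLOSE,np.ones((15,15)))
c=max(cv2.findContours(y,0,1)[0],key=cv2.contourArea);c=cv2.convexHull(c)
print(cv2.minAreaRect(unp(K,T,c[:,0],.202)[:,:2].astype(np.float32)))
print(unp(K,T,[(276,82),(381,82),(328,82),(327,2),(274,2),(384,2)],.18)[:,:2].round(4))
print('rails',unp(K,T,[(277,88),(376,88),(288,265),(372,265)],.188)[:,:2].round(4))
E
```

```text
((0.5445263385772705, -0.2186249941587448), (0.06023794785141945, 0.09190258383750916), 1.4810116291046143)
[[ 0.5064 -0.1352]
 [ 0.5883 -0.1363]
 [ 0.5469 -0.1357]
 [ 0.5465 -0.0807]
 [ 0.5079 -0.0802]
 [ 0.5881 -0.0813]]
rails [[ 0.5079 -0.1396]
 [ 0.5833 -0.1407]
 [ 0.5096 -0.2918]
 [ 0.5857 -0.2929]]
```

Request:
{"method": "send_rows", "body": {
  "steps": [
    [[0,0.003,0.001,-0.04,0],[0,0.003,0.001,-0.08,0],[0,0.003,0.001,-0.085,0],[0,0.003,0.001,-0.085,0]]
  ]
}}

```text
t: 2.2
tcp_pos: [0.5426, -0.2209, 0.2272]
tool_rot: [0.005, 0.707, -0.005, 0.707]
force: [-0.2, -0.2, -0.1]
finger_gap: 1.003
```

```bash
python3 - <<'E'
from h import *
s=manip.sense(); im=manip.snapshot('wrist')[:,:,::-1].copy(); K,T=cam('wrist',s)
print(s['t'],s['tcp_pos']); np.savez('w2.npz',K=K,T=T)
cv2.imwrite('pics/w2.png',im)
E
```

```text
2.2 [ 0.54260734 -0.2208586   0.22723455]
```

View pics/w2.png

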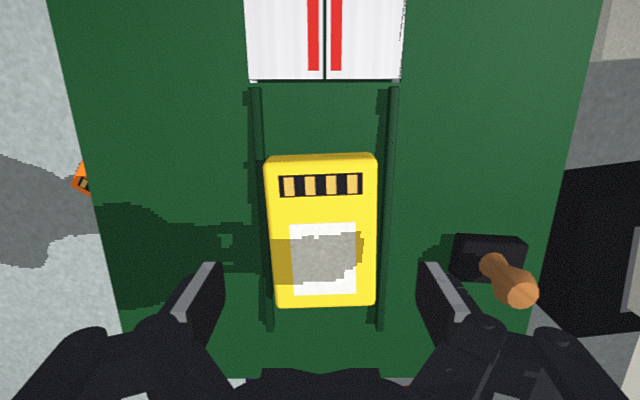

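The cartridge now spans (265–377, 153–308), close to centred between the fingers. The stamp's near edge is at column 450, so I'll check the clearance.

```bash
python3 - <<'E'
from h import *
d=np.load('w2.npz');K,T=d['K'],d['T']
im=cv2.imread('pics/w2.png');hsv=cv2.cvtColor(im,cv2.COLOR_BGR2HSV)
y=cv2.inRange(hsv,(22,100,80),(34,255,255));y[:140]=0
y=cv2.morphologyEx(y,cv2.MORPH_CLOSE,np.ones((61,61)))
c=cv2.convexHull(max(cv2.findContours(y,0,1)[0],key=cv2.contourArea))
print(cv2.minAreaRect(unp(K,T,c[:,0],.202)[:,:2].astype(np.float32)))
print(unp(K,T,[(265,160),(377,160),(277,306),(375,306)],.202)[:,:2].round(4))
print('hatch',unp(K,T,[(249,80),(399,80),(326,80)],.18)[:,:2].round(4))
print('stamp',unp(K,T,[(448,270),(452,236),(522,272)],.18)[:,:2].round(4), unp(K,T,[(452,236)],.195)[:,:2])
E
```

```text
((0.5444735288619995, -0.21801888942718506), (0.0601232685148716, 0.09294174611568451), 1.2630956172943115)
[[ 0.5154 -0.1747]
 [ 0.5731 -0.1756]
 [ 0.5166 -0.2634]
 [ 0.5753 -0.2644]]
hatch [[ 0.506  -0.1352]
 [ 0.5871 -0.1364]
 [ 0.5476 -0.1358]]
stamp [[ 0.626  -0.2537]
 [ 0.6259 -0.2295]
 [ 0.6746 -0.256 ]] [[ 0.61949513 -0.22243598]]
```

Request:
{"method": "send_rows", "body": {
  "steps": [
    [[0,0.0015,0.002,-0.02,0],[0,0.0015,0.002,-0.043,0],[0,0.0015,0.002,-0.043,0],[0.5,0.0015,0.002,-0.043,0],[0.5,0.0015,0.002,-0.043,0],[0.5,0.0015,0.002,-0.043,0],[0.5,0.0015,0.002,-0.043,0]]
  ],
  "grip_force": 25
}}

```text
t: 3.12
tcp_pos: [0.5449, -0.2184, 0.1853]
tool_rot: [0.004, 0.706, -0.005, 0.708]
force: [-0.6, -0.5, 5.9]
finger_gap: 0.695
```

```bash
python3 - <<'E'
from h import *
s=manip.sense(); im=manip.snapshot('wrist')[:,:,::-1].copy(); K,T=cam('wrist',s)
print(s); np.savez('w3.npz',K=K,T=T)
cv2.imwrite('pics/w3.png',im)
E
```

```text
{'t': 3.125, 'q': array([-5.71227659e-01,  5.31280202e-01,  1.57905050e+00, -3.35632296e-04,
        1.02747390e+00, -5.58262666e-01]), 'qd': array([0.00024752, 0.00018128, 0.00118442, 0.00191926, 0.00054887,
       0.00150534]), 'tau': array([ 9.68245883e-02, -3.86042976e+01, -1.41613689e+01,  1.27160554e-01,
       -2.51175798e-01,  2.58483819e-02]), 'tcp_pos': array([ 0.54491416, -0.21837031,  0.18532926]), 'tool_rot': array([ 0.00371994,  0.70601415, -0.00532531,  0.70816794]), 'force': array([-0.59389602, -0.49243077,  5.86978667]), 'ft_torque': array([0.02341754, 0.20015407, 0.06473247]), 'finger_gap': 0.6951628062111657}
```

View pics/w3.png

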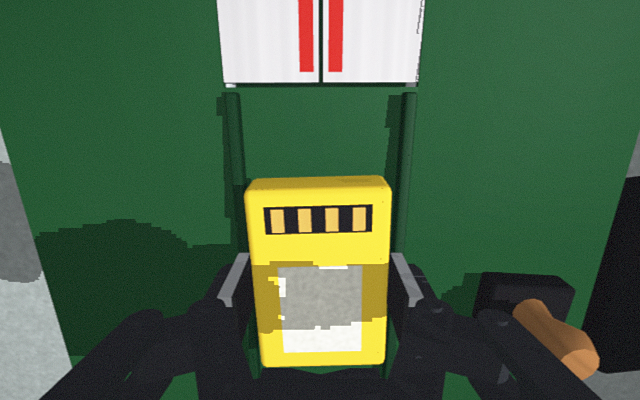

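Gripped: the opening is 59 mm, with pads on both sides. There is a 6 N upward load, so I'll ease up 1 mm and slide.

Request:
{"method": "send_rows", "body": {
  "steps": [
    [[0.5,0,0,0.001,0],[0.5,0,0.01,0.001,0],[0.5,0.0,0.025,0.001,0],[0.5,0.0005,0.04,0.001,0],[0.5,0.0005,0.055,0.001,0],[0.5,0.001,0.06,0.001,0]]
  ]
}}

```text
t: 3.92
tcp_pos: [0.5454, -0.157, 0.1853]
tool_rot: [0.003, 0.706, -0.005, 0.708]
force: [0.0, -4.9, 5.7]
finger_gap: 0.696
```

```bash
python3 - <<'E'
from h import *
s=manip.sense(); im=manip.snapshot('wrist')[:,:,::-1].copy(); K,T=cam('wrist',s)
print(s['tcp_pos'],s['force'],s['ft_torque']); np.savez('w4.npz',K=K,T=T)
cv2.imwrite('pics/w4.png',im)
E
```

```text
[ 0.54544419 -0.1570284   0.18532634] [ 0.01012463 -4.86290134  5.7408314 ] [-0.72221118  0.01045754  0.003733  ]
```

View pics/w4.png

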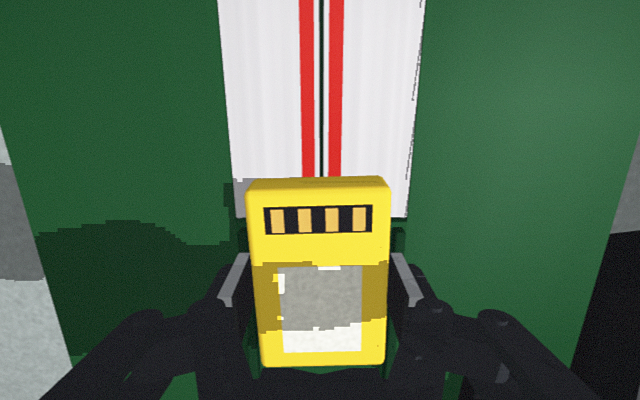

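The cartridge moves with the grip and lines up with the joint at column 321. I'll continue to the hatch centre.

Request:
{"method": "send_rows", "body": {
  "steps": [
    [[0.5,0,0,0.0015,0],[0.5,0,0.015,0.0015,0],[0.5,0.0005,0.03,0.0015,0],[0.5,0.0005,0.045,0.0015,0],[0.5,0.001,0.06,0.0015,0],[0.5,0.001,0.072,0.0015,0],[0.5,0.001,0.0765,0.0015,0],[0.5,0.001,0.0765,0.0015,0]]
  ]
}}

```text
t: 4.97
tcp_pos: [0.5457, -0.0807, 0.1856]
tool_rot: [0.004, 0.707, -0.004, 0.707]
force: [0.1, -0.8, -2.7]
finger_gap: 0.697
```

```bash
python3 - <<'E'
from h import *
s=manip.sense(); im=manip.snapshot('wrist')[:,:,::-1].copy(); K,T=cam('wrist',s)
print(s['tcp_pos'],s['force'],s['ft_torque']); np.savez('w5.npz',K=K,T=T)
cv2.imwrite('pics/w5.png',im)
cv2.imwrite('pics/t5.png',cv2.resize(manip.snapshot('top')[130:240,250:445,::-1],None,fx=4,fy=4,interpolation=cv2.INTER_CUBIC))
E
```

```text
[ 0.54572564 -0.08067855  0.1856274 ] [ 0.05201815 -0.8433551  -2.6556853 ] [-0.02645283 -0.03590207 -0.00186006]
```

View pics/w5.png

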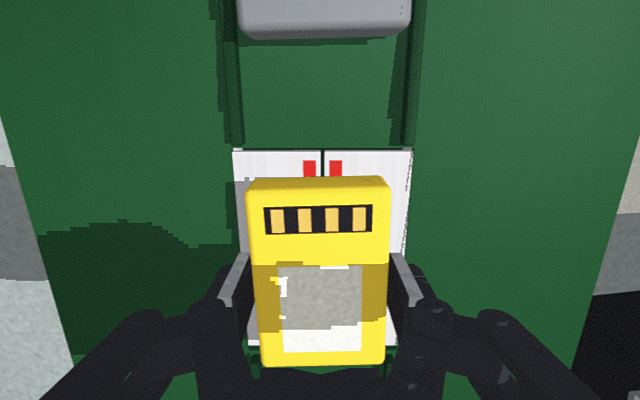

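View pics/t5.png

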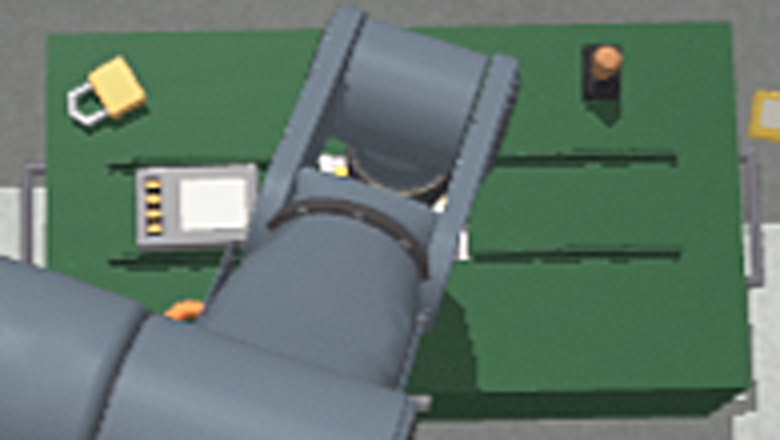

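The cartridge lies over the leaves, with its far top edge at row 178–188 against the hatch's far edge at row 150. The top view is blocked by the arm. I'll check the centring.

```bash
python3 - <<'E'
from h import *
d=np.load('w5.npz');K,T=d['K'],d['T']
print('hatch far',unp(K,T,[(233,150),(411,150),(323,150)],.18)[:,:2].round(4))
print('near',unp(K,T,[(250,347),(396,347)],.18)[:,:2].round(4))
for z in (.2005,.202): print('cart',unp(K,T,[(247,188),(391,188),(262,366),(385,364)],z)[:,:2].round(4))
E
```

```text
hatch far [[ 0.5075 -0.0258]
 [ 0.5878 -0.0268]
 [ 0.5481 -0.0263]]
near [[ 0.5065 -0.1356]
 [ 0.5875 -0.1367]]
cart [[ 0.5171 -0.0377]
 [ 0.5753 -0.0385]
 [ 0.517  -0.1285]
 [ 0.5772 -0.1281]]
cart [[ 0.5175 -0.0373]
 [ 0.5749 -0.038 ]
 [ 0.5174 -0.127 ]
 [ 0.5768 -0.1266]]
```

Centred to within about 1 mm: hatch (0.5475,−0.0813), cartridge (0.5465,−0.0825). I'll release, rise and close the fingers.

Request:
{"method": "send_rows", "body": {
  "steps": [
    [[0,0,0,0,0],[0,0,0,0,0],[0,0,0,0,0],[0,0,0,0.02,0],[0,0.001,-0.001,0.06,0],[1,0.001,-0.001,0.06,0],[1,0.001,-0.001,0.06,0],[1,0.001,-0.001,0.06,0]]
  ]
}}

```text
t: 6.08
tcp_pos: [0.546, -0.0818, 0.2446]
tool_rot: [0.005, 0.708, -0.004, 0.706]
force: [-1.3, -0.2, 0.3]
finger_gap: 0.38
```

Request:
{"method": "send_rows", "body": {
  "steps": [
    [[1,0,0,0,0],[1,0,0,0,0],[1,0,0,0,0]]
  ]
}}

```text
t: 6.45
tcp_pos: [0.5468, -0.0821, 0.2456]
tool_rot: [0.005, 0.707, -0.005, 0.707]
force: [-0.5, 0.1, 0.4]
finger_gap: -0.005
```

```bash
python3 - <<'E'
from h import *
s=manip.sense(); im=manip.snapshot('wrist')[:,:,::-1].copy(); K,T=cam('wrist',s)
print(s['tcp_pos'],s['force'],s['finger_gap']); np.savez('w6.npz',K=K,T=T)
cv2.imwrite('pics/w6.png',im)
E
```

```text
[ 0.54678298 -0.08206568  0.245551  ] [-0.45029418  0.14940334  0.4419374 ] -0.004742795588061989
```

View pics/w6.png

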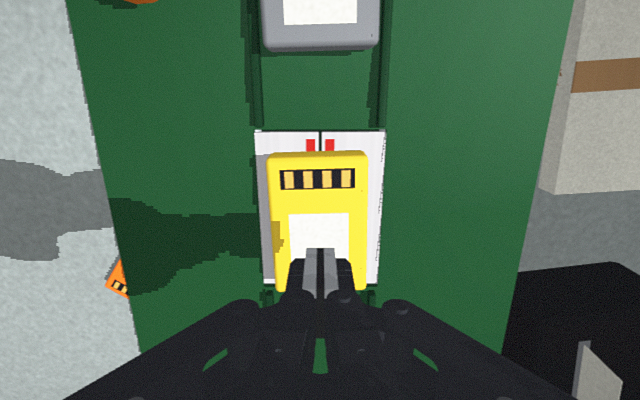

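The cartridge is still centred on the flap, released, and the fingers are shut above it. Pressing down.

Request:
{"method": "send_rows", "body": {
  "steps": [
    [[1,0,0,-0.025,0],[1,0,0,-0.04,0],[1,0,0,-0.05,0],[1,0,0,-0.06,0],[1,0,0,-0.07,0],[1,0,0,-0.08,0],[1,0,0,-0.09,0],[1,0,0,-0.1,0]]
  ]
}}

```text
t: 7.5
tcp_pos: [0.5469, -0.0821, 0.1452]
tool_rot: [0.005, 0.707, -0.005, 0.707]
force: [-0.1, 0.7, 1.6]
finger_gap: 0.003
```

Request:
{"method": "send_rows", "body": {
  "steps": [
    [[1,0,0,-0.01,0],[1,0,0,-0.019,0],[1,0,0,-0.019,0],[1,0,0,-0.019,0]]
  ]
}}

```text
t: 8.0
tcp_pos: [0.5465, -0.082, 0.1257]
tool_rot: [0.005, 0.708, -0.004, 0.707]
force: [1.2, -0.8, -8.4]
finger_gap: -0.001
```

```bash
python3 - <<'E'
from h import *
s=manip.sense(); im=manip.snapshot('wrist')[:,:,::-1].copy()
print(s['t'],s['tcp_pos'],s['force'],s['finger_gap'])
cv2.imwrite('pics/w7.png',im)
E
```

```text
8.0 [ 0.54648578 -0.08203835  0.12572556] [ 1.2440293  -0.82385521 -8.38308458] -0.000733871330692708
```

View pics/w7.png

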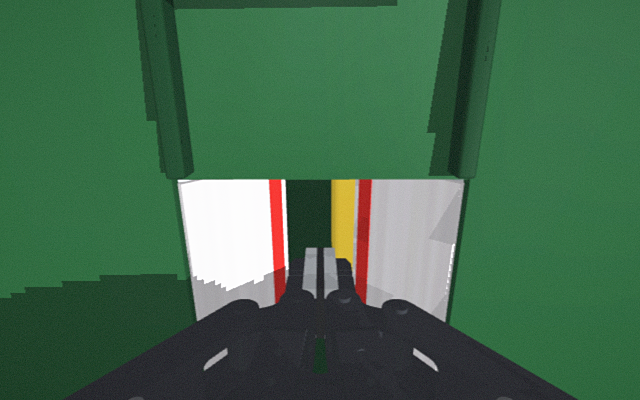

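The fingers are 54 mm below the deck, with the leaves bearing on them. A yellow strip shows at columns 332–354 between the fingers and the far leaf. I need to know whether it has dropped or is pinched, so I'll take the side view.

```bash
python3 - <<'E'
from h import *
im=manip.snapshot('side')[:,:,::-1]
cv2.imwrite('pics/s7.png',cv2.resize(im[140:320,260:420],None,fx=3.3,fy=3.3,interpolation=cv2.INTER_CUBIC))
cv2.imwrite('pics/w7z.png',cv2.resize(cv2.imread('pics/w7.png')[160:320,160:480],None,fx=2.5,fy=2.5,interpolation=cv2.INTER_CUBIC))
E
```

```text
(no output)
```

View pics/s7.png

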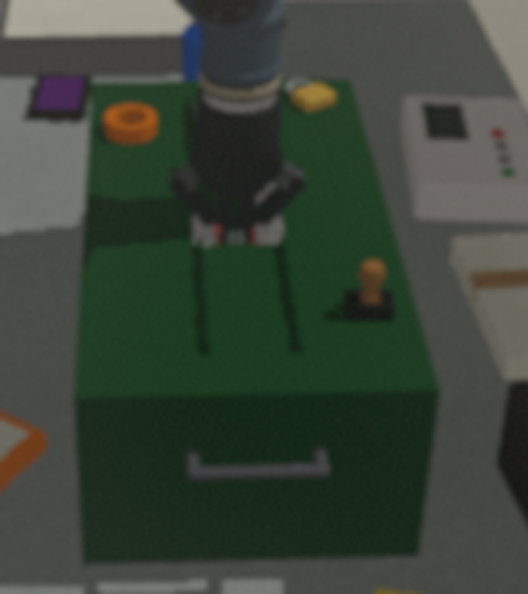

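View pics/w7z.png

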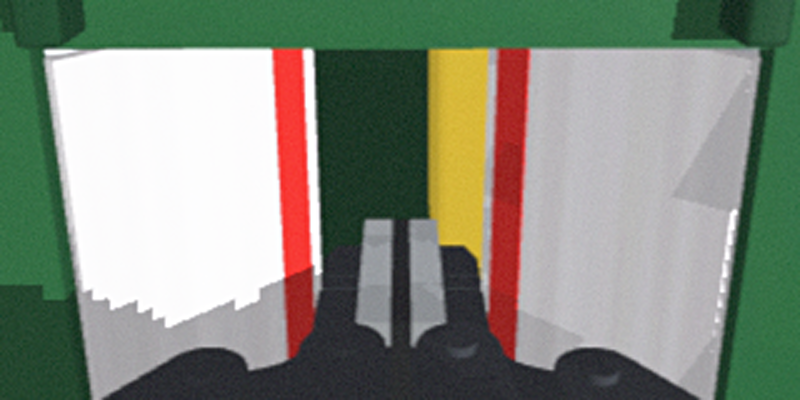

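Both leaves bear directly on the finger sides (edges at columns 287 and 355). The yellow is below them, so it looks dropped. Drawing up and out.

Request:
{"method": "send_rows", "body": {
  "steps": [
    [[1,0,0,0.01,0],[1,0,0,0.025,0],[1,0,0,0.045,0],[1,0,0,0.07,0],[1,0,0,0.1,0],[1,0,0,0.14,0],[1,0,0,0.17,0],[1,0,0,0.17,0]]
  ]
}}

```text
t: 9.1
tcp_pos: [0.5484, -0.0824, 0.3012]
tool_rot: [0.004, 0.704, -0.005, 0.71]
force: [0.9, -0.4, -0.2]
finger_gap: 0.002
```

```bash
python3 - <<'E'
from h import *
s=manip.sense(); im=manip.snapshot('wrist')[:,:,::-1].copy()
print(s['t'],s['tcp_pos'],s['force'],s['finger_gap'])
cv2.imwrite('pics/w8.png',im)
E
```

```text
9.1 [ 0.54842973 -0.0824066   0.30116723] [ 0.93411571 -0.44600147 -0.21706012] 0.002120367887734916
```

View pics/w8.png

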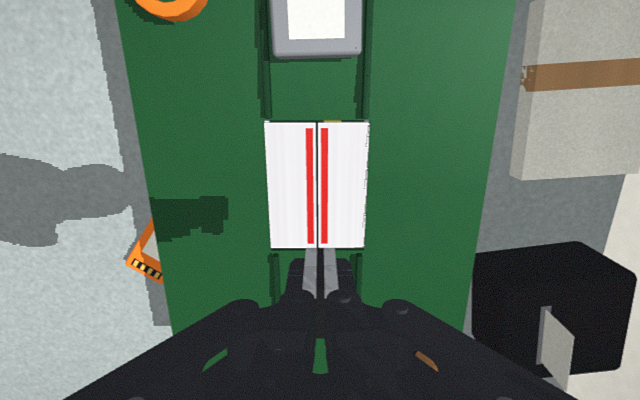

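The leaves look level and shut, but there is a small yellow speck at (333,121) on the hatch's far end. I'll move the arm clear, then zoom in.

Request:
{"method": "send_rows", "body": {
  "steps": [
    [[1,0,-0.04,0.03,0],[1,-0.02,-0.09,0.04,0],[1,-0.05,-0.14,0.04,0],[1,-0.08,-0.19,0.04,0],[1,-0.1,-0.24,0.04,0],[1,-0.12,-0.29,0.04,0],[1,-0.12,-0.3,0.04,0],[1,-0.12,-0.3,0.04,0]]
  ]
}}

```text
t: 10.15
tcp_pos: [0.4265, -0.3817, 0.3357]
tool_rot: [0.006, 0.707, -0.004, 0.707]
force: [-0.8, -0.1, 0.0]
finger_gap: -0.002
```

```bash
python3 - <<'E'
from h import *
im=cv2.imread('pics/w8.png')
a=cv2.resize(im[100:260,240:400],None,fx=3.5,fy=3.5,interpolation=cv2.INTER_CUBIC); cv2.imwrite('pics/w8z.png',a)
t=manip.snapshot('top')[:,:,::-1].copy(); cv2.imwrite('pics/t9f.png',t)
cv2.imwrite('pics/t9.png',cv2.resize(t[130:240,250:445],None,fx=4,fy=4,interpolation=cv2.INTER_CUBIC))
s=manip.snapshot('side')[:,:,::-1].copy(); cv2.imwrite('pics/s9f.png',s)
cv2.imwrite('pics/s9.png',cv2.resize(s[150:320,240:440],None,fx=3.5,fy=3.5,interpolation=cv2.INTER_CUBIC))
print(manip.sense()['tcp_pos'])
E
```

```text
[ 0.4270975  -0.3804479   0.33619421]
```

View pics/w8z.png

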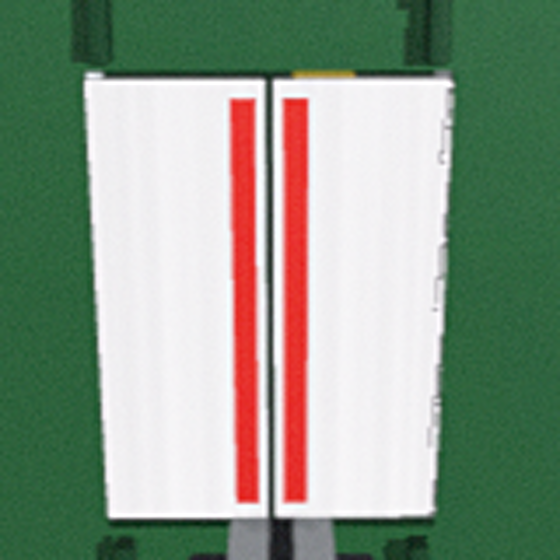

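View pics/t9.png

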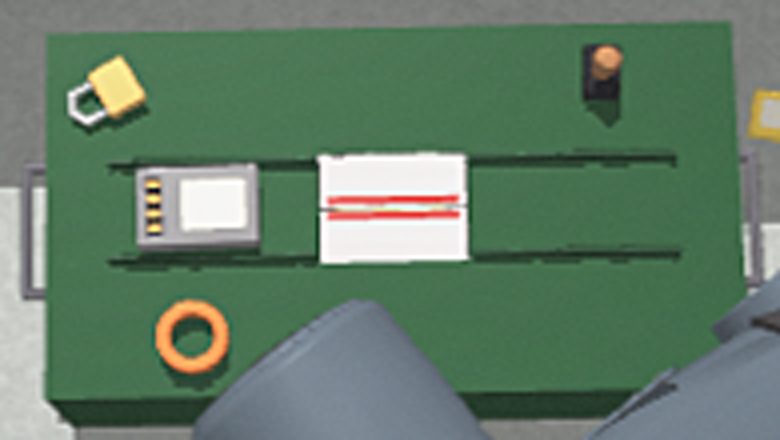

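View pics/s9.png

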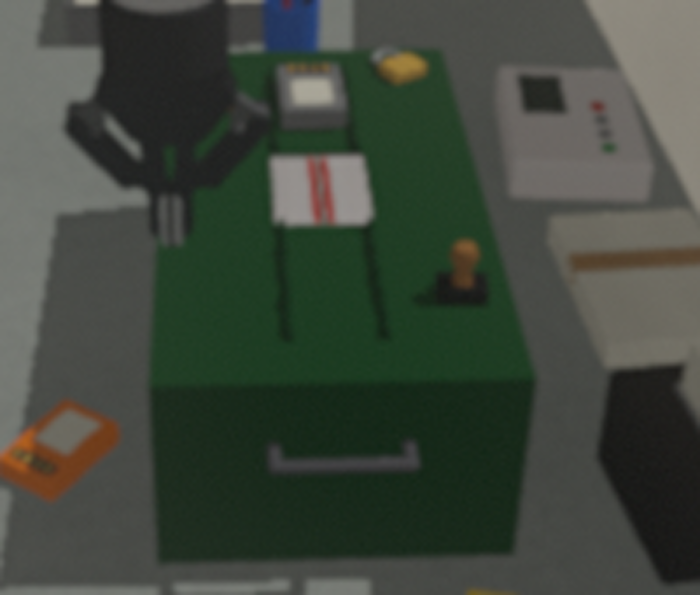

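```bash
python3 -c "
from station import manip
print(manip.sign_off())"
```

```text
the job is handed in; nothing more can be done
None
```

The yellow results cartridge is in the ballot box and both leaves of the flap look fully shut. I handed the job in at about 10 s.

- **What I did:** I gripped the cartridge in the right (−y) bay and slid it along the channel to within about 1 mm of the hatch centre. I then released it and pressed it through with closed fingers to 54 mm below the deck. Finally I drew the fingers out and moved the arm clear.
- **Last checks:** In the wrist, top and side views both leaves look level. No cartridge is left on the deck or in the flap. The grey spare, tape roll, padlock, stamp and the orange look-alike appear where they were. I did not check the pen pot, ink pad, ink bottle or small yellow look-alike closely at the end, but the arm did not touch them.
- **Disagreements and oddities:**
  - The top and wrist cameras differed by about 4 mm in x. I relied on the close wrist view.
  - At full depth the wrist force read about −8 N in z while the leaves bore on the fingers. It cleared when I withdrew.
  - A sliver of yellow showed through the gap at the end of the hatch. Its apparent width fits the cartridge lying on the box floor, but I could not see the inside of the box directly.

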